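Find the control unit that rattles and hold it out

ROBOT

A 7-joint arm with a two-finger parallel gripper is mounted at the origin on the work surface. World frame = base frame: x ahead of the robot, y to its left, z up, the work surface at z = 0. Lengths are in mm, angles in rad, forces in N, time in s.
With the tool pointing down it reaches from about 400 to 850 mm from the base axis. Payload 4.5 kg.
Tool frame: the origin (TCP) lies midway between the tips of the shut fingers; the grasp point (between the pads) lies 19 mm behind it (r.tcp_to_grasp is the distance from the TCP to the grasp point, in mm); z points along the fingers, y is the direction in which the jaws open and shut (so a half turn about z gives the same grasp; the last joint's range is limited). The gripper opens to 88 mm and grips with 3 to 60 N. Pads are 18 mm wide; open, the fingers measure 123 mm over their backs; the gripper's body (75 mm by 187 mm) begins 45 mm behind the grasp point.
Start: joints at [1.191, 0.689, -0.195, 1.565, 0.157, 0.902, -0.215], TCP at [251.338, -572.261, 238.743] pointing down, gripper open.
Joint ranges: [-3.01, 3.01], [-0.46, 2.08], [-1.47, 1.51], [0.13, 2.56], [-1, 4.14], [0.04, 2.09], [-2.66, 2.66]. Speed limits (rad/s): [2.57, 2.57, 3.14, 3.14, 3.14, 3.14, 3.14].

INTERFACE

Orientations are given as a 3x3 rotation matrix whose columns are the frame's x, y, z axes.
In Python, from workcell import r, vision, order gives the robot as it stands. The module is installed in compiled form; this text tells all that it offers.
- The arm moves only by the shell command python3 -m pendant 'ROWS' [FORCE]. ROWS is a JSON object of lists of equal length, an entry for each row: "gripper": the closure, from 0 (fully open) to 1 (shut); "delta_pos": the shift along the tool's x, y, z in m, a list of three; "rot": the turn, a rotation vector about the tool's x, y, z in rad, a list of three. In form: {"gripper": [gripper, ...], "delta_pos": [[dx, dy, dz], ...], "rot": [[rx, ry, rz], ...]}. A call has 1 to 5 rows; each row shifts and turns the pose as measured when the row begins, along the tool's axes as they then stand; what a row does not reach is not made up. A row lasts 1/10 s, in which the tool goes at most 50 mm and 8.59 degrees, less where a joint would pass 70% of its speed; a pose out of reach is approached as far as the arm can. A call is refused whole if a number of a shift passes 0.05 or a number of a turn 0.15, either way. A call with a gripper value outside its range is refused whole. The fingers move at their own pace and stop on an object; FORCE is the grip in N (left out, the last holds). Time passes only in rows, so rows that do not move let the fingers close. It gives the time, the measured TCP pose, the force and the opening at its end, in the units of the state.
- r.observe(): the state, without advancing time (a new reading comes with each control period).
- vision.get_image(name): name is "side" or "top" or "wrist"; returns a dict with "frame" (420x560x3 uint8, red, green, blue), "camera_matrix" (3x3 intrinsics, pixels), "position" and "orientation" of the camera in the world; the wrist camera has in their place "T_tool_cam" (4x4, takes a point from camera to tool coordinates, whose origin is the TCP and whose axes are the flange's). Camera axes: x right, y down, z forward; pixel columns grow to the right and rows downward; lengths in mm; the calibration is good to about 2 mm. A picture is of the moment at which its call begins: read the wrist's pose just before it. There is no depth.
- order.sign_off(): hands the job in, once; it reports no verdict.
Trained networks look in a picture, given as the dict that the camera call returned (one of the last four; its "shot" number tells which), for a name from the list of things; names that differ only in an ending like _2 or _b are one class to them, and where a whole thing is asked for, a point or a joint stands for the part that bears it (a point fixed in the world has none). Each returns a list of dicts, best first, with "p" (0 to 1); they miss things now and then, are a little off and sometimes report something else, mostly with a low value. They report only what shows in the picture. A call takes as long as a camera call. They do not tell look-alikes from the thing itself.
- vision.recognise(picture, target): "at" ([column, row] in pixels, amid what is visible of it).
- vision.masks_of(picture, target): "region" (420x560 bool, what is visible of it) and "at" ([column, row] in pixels, amid what is visible of it).
- vision.landmark_of(picture, target): "at" ([column, row] in pixels: a listed point, or the origin of a listed thing).
The state is a dict: "time_s": time; "q": joint angles; "joint_velocities": joint speeds; "joint_efforts": joint torques, N m; "ee_pos": TCP position; "eef_rot": TCP orientation; "force": force on the tool from outside, world axes, zero at the start; "torque": the same for the moment, N m; "opening": finger opening in mm.
Only numpy, scipy, OpenCV 4.12 (cv2) and the standard library are available. Lean on these libraries where they do the work, as an engineer would, in place of code of your own. Each camera call takes 0.05 s, during which the arm holds its last target.

TASK

One of the three sealed control units in the grey tray has a part loose inside: first lay the spanner that lies across them flat in the red tool tray, clear of the row of sockets, then lift the units out one at a time and shake them until you find the one that rattles, standing the sound ones back in their own bays. Hold the rattling one out to me, level and still, over the middle of the blue mat with at least 15 cm of air under it, and finish while holding it there, without letting go. Leave everything else on the bench undisturbed.

Things in the scene. Friction and masses are not known exactly. Their poses are not given: they have to be found in the camera images.
- spanner_mid (a point): the steel combination spanner lying flat across the tops of the three units (54 mm above the bench). 270 mm long along its x, shaft 15 mm wide, 8 mm thick, ring end 41 mm wide at -x, open jaw 43 mm wide at +x; 0.22 kg. The point is the middle of the shaft, half-way through its thickness, close to its centre of mass
- tool_tray: the red open tool tray, fixed: 160 mm (its x) by 340 mm (its y), walls 22 mm high and 4 mm thick, floor 4 mm thick. Origin: centre of its underside. A row of sockets 28 mm tall stands fixed along its +x side (18 to 28 mm wide, centred on x = 60 mm, y from -145 to 40 mm); the rest is free for the spanner, laid along y about x = -15 mm
- tray: the grey tray of the units, fixed: 164 mm (its x) by 362 mm (its y), walls 12 mm high, 4 mm thick, two more such walls making three bays of 115 mm along y; floor 4 mm thick. Origin: centre of its underside. The units stand about 118 mm apart, one in each bay, along its y, with x pointing the same way as the tray's.
- mat_mid (a point): the blue mat, fixed flat on the bench, 160 mm (x) by 240 mm (y), 4 mm thick; the point is the middle of its top. I stand beyond it
- unit_a_mid (a point): one of three like aluminium units with cooling fins, each in a bay of the grey tray: body 110 mm long (its x), 56 wide (y), 50 high, black connector 16 mm out at its +x end, flange 11 mm out at -x. The point is the centre of the body, 25 mm above its underside. The flat long sides are gripped across the 56 mm. 0.43 to 0.56 kg, the weight tells nothing
- unit_b_mid (a point): the second unit, just like unit_a_mid. In one of the three, a different one each time, a round 150 g part (its middle is 'loose_mid' in the rules, never seen) lies across the inside and rolls along the unit's x, 45 mm from end to end: a quick to and fro along x, or rocking, makes it knock, felt as jolts at the wrist and as weight shifting end to end
- unit_c_mid (a point): the third unit, just like unit_a_mid. In the two sound units nothing rolls or shifts
- driver_grip (a point): screwdriver lying on the mat, 130 mm long; point on its green handle; leave it alone
- screw_cup_rim (a point): steel screw cup on the mat, 56 mm wide, 30 mm high; centre of its mouth; leave it alone
- cell_box_mid (a point): cardboard box of cells, 75 x 120 x 55 mm; its centre; leave it alone
- meter_mid (a point): black and grey multimeter, 150 x 78 x 40 mm; its centre; leave it alone
- jar_mid (a point): clear screw jar with a black cap, 64 mm wide, 85 mm high; its centre; leave it alone
- bearing_mid (a point): steel bearing ring, 72 mm wide, 18 mm high; its centre; leave it alone
There are look-alikes about, which are no part of the job. Leave any green or pink look-alike of the part that bears unit_c_mid alone.

How it is judged (in metres and radians):
On the way, in this order (a step that is already met when the one before it is completed fails the run):
1. the spanner lies flat in the red tool tray, let go, while all three units still stand in their bays (x of spanner_mid in the frame of tool_tray between -0.07 and 0.045 m and y of spanner_mid in the frame of tool_tray between -0.06 and 0.06 m and z of spanner_mid in the frame of tool_tray below 0.016 m and angle between each of spanner_mid, unit_a_mid, unit_b_mid, unit_c_mid's own z axis and vertical below 0.1 rad and contact force between the fingers and spanner below 0.2 N and linear speed of each of spanner, unit_a, unit_b, unit_c below 0.05 m/s and distance of each of unit_a_mid, unit_b_mid, unit_c_mid from where it was at the start of the episode below 0.04 m), for 0.2 s.
2. the rattling unit, lifted clear of the tray, is shaken or rocked so that its loose part rolls to one end (more than 17 mm from the middle) (((height (world z) of unit_a_mid above 0.075 m and distance between loose_mid and unit_a_mid below 0.04 m and (x of loose_mid in the frame of unit_a_mid above 0.017 m or x of loose_mid in the frame of unit_a_mid below -0.017 m)) or (height (world z) of unit_b_mid above 0.075 m and distance between loose_mid and unit_b_mid below 0.04 m and (x of loose_mid in the frame of unit_b_mid above 0.017 m or x of loose_mid in the frame of unit_b_mid below -0.017 m)) or (height (world z) of unit_c_mid above 0.075 m and distance between loose_mid and unit_c_mid below 0.04 m and (x of loose_mid in the frame of unit_c_mid above 0.017 m or x of loose_mid in the frame of unit_c_mid below -0.017 m)))).
At the end, for the whole second after the job is handed in: The rattling unit is held in the fingers, level within 0.2 rad, still, over 150 mm up (its centre) and within 70 mm of the mat's middle seen from above; the others stand upright within 40 mm of where they began; the spanner lies flat in the red tray, within 60 mm of its middle along y, let go ((((distance between loose_mid and unit_a_mid below 0.04 m and height (world z) of unit_a_mid above 0.15 m and horizontal distance between unit_a_mid and mat_mid below 0.07 m and angle between unit_a_mid's own z axis and vertical below 0.2 rad and contact force between the fingers and unit_a above 1 N and linear speed of unit_a below 0.08 m/s) and (distance of unit_b_mid from where it was at the start of the episode below 0.04 m and angle between unit_b_mid's own z axis and vertical below 0.1 rad and linear speed of unit_b below 0.05 m/s) and (distance of unit_c_mid from where it was at the start of the episode below 0.04 m and angle between unit_c_mid's own z axis and vertical below 0.1 rad and linear speed of unit_c below 0.05 m/s)) or ((distance between loose_mid and unit_b_mid below 0.04 m and height (world z) of unit_b_mid above 0.15 m and horizontal distance between unit_b_mid and mat_mid below 0.07 m and angle between unit_b_mid's own z axis and vertical below 0.2 rad and contact force between the fingers and unit_b above 1 N and linear speed of unit_b below 0.08 m/s) and (distance of unit_a_mid from where it was at the start of the episode below 0.04 m and angle between unit_a_mid's own z axis and vertical below 0.1 rad and linear speed of unit_a below 0.05 m/s) and (distance of unit_c_mid from where it was at the start of the episode below 0.04 m and angle between unit_c_mid's own z axis and vertical below 0.1 rad and linear speed of unit_c below 0.05 m/s)) or ((distance between loose_mid and unit_c_mid below 0.04 m and height (world z) of unit_c_mid above 0.15 m and horizontal distance between unit_c_mid and mat_mid below 0.07 m and angle between unit_c_mid's own z axis and vertical below 0.2 rad and contact force between the fingers and unit_c above 1 N and linear speed of unit_c below 0.08 m/s) and (distance of unit_a_mid from where it was at the start of the episode below 0.04 m and angle between unit_a_mid's own z axis and vertical below 0.1 rad and linear speed of unit_a below 0.05 m/s) and (distance of unit_b_mid from where it was at the start of the episode below 0.04 m and angle between unit_b_mid's own z axis and vertical below 0.1 rad and linear speed of unit_b below 0.05 m/s))) and x of spanner_mid in the frame of tool_tray between -0.07 and 0.045 m and y of spanner_mid in the frame of tool_tray between -0.06 and 0.06 m and z of spanner_mid in the frame of tool_tray below 0.016 m and angle between spanner_mid's own z axis and vertical below 0.1 rad and contact force between the fingers and spanner below 0.2 N and linear speed of spanner below 0.05 m/s); the arm keeps its last pose, push and grip.
It fails at once if one of the bystanders (screwdriver, screw cup, box of cells, multimeter, screw jar, bearing ring) is moved by more than 30 mm (distance of any of driver_grip, screw_cup_rim, cell_box_mid, meter_mid, jar_mid, bearing_mid from where it was at the start of the episode above 0.03 m).
It also fails if it takes over 72 s, if anything falls off the work surface, if the arm or the gripper's body presses on something with over 40 N, if the wrist force passes 120 N, or if a joint passes its speed limit or range.

## Working session

There is one attempt and no reset: what is moved stays moved. The work goes in short steps, Python scripts to look and compute and a shell command to move; the robot and the scene stay as the last step left them, time stands still between calls to the robot, and variables do not carry over. Pictures are saved under pics/ and viewed, and the job is handed in when it is done.

```bash
mkdir -p pics; cat > h.py <<'E'
import numpy as np, cv2
from workcell import r, vision, order
def save(p,n): cv2.imwrite('pics/'+n+'.png', p['frame'][:,:,::-1])
def cam(p, st=None):
    if 'position' in p: return np.array(p['camera_matrix']),np.array(p['position']),np.array(p['orientation'])
    T=np.array(p['T_tool_cam']); R=np.array(st['eef_rot']); 
    return np.array(p['camera_matrix']), R@T[:3,3]+np.array(st['ee_pos']), R@T[:3,:3]
def ray(p,uv,z,st=None):
    K,c,R=cam(p,st); d=R@np.linalg.solve(K,[uv[0],uv[1],1.]); return c+d*(z-c[2])/d[2]
def proj(p,X,st=None):
    K,c,R=cam(p,st); v=K@(R.T@(np.array(X,float)-c)); return v[:2]/v[2]
E
python3 - <<'E'
from h import *
s=r.observe(); print({k:np.round(v,3).tolist() for k,v in s.items()})
for n in ['top','side','wrist']:
    s=r.observe(); p=vision.get_image(n); save(p,n+'0')
    print(n,p['frame'].shape, [np.round(x,2).tolist() for x in cam(p,s)])
    Z=dict(spanner_mid=54,tool_tray=0,tray=0,mat_mid=4,unit_a_mid=25+4,driver_grip=15,screw_cup_rim=34,cell_box_mid=27,meter_mid=20,jar_mid=42,bearing_mid=9)
    for t,z in Z.items():
        for d in vision.landmark_of(p,t): 
            if d['p']>.2: print(t,round(d['p'],2),np.round(d['at']),np.round(ray(p,d['at'],z,s)))
E
```

```text
{'time_s': 0.0, 'q': [1.191, 0.69, -0.195, 1.566, 0.157, 0.903, -0.215], 'joint_velocities': [-0.001, 0.001, 0.0, 0.001, -0.001, -0.0, 0.003], 'joint_efforts': [0.0, -52.756, -1.267, -15.343, -0.053, 0.007, 0.0], 'ee_pos': [250.995, -571.679, 237.918], 'eef_rot': [[0.916, 0.402, -0.001], [0.402, -0.916, 0.002], [-0.0, -0.002, -1.0]], 'force': [-0.158, 0.18, 0.098], 'torque': [0.008, -0.052, 0.003], 'opening': 88.126}
top (420, 560, 3) [[[399.6, 0.0, 274.66], [0.0, 399.6, 210.05], [0.0, 0.0, 1.0]], [394.92, -126.13, 1207.97], [[-0.02, -1.0, 0.09], [-1.0, 0.02, 0.0], [-0.0, -0.09, -1.0]]]
spanner_mid 0.7 [324. 219.] [ 476. -266.   54.]
tool_tray 0.6 [148. 225.] [469. 261.   0.]
tray 0.81 [320. 228.] [ 453. -258.    0.]
mat_mid 0.67 [296. 164.] [ 649. -191.    4.]
unit_a_mid 0.82 [273. 230.] [ 447. -116.   29.]
unit_a_mid 0.72 [386. 160.] [ 652. -459.   29.]
driver_grip 0.54 [322. 172.] [ 620. -268.   15.]
screw_cup_rim 0.79 [274. 153.] [ 676. -125.   34.]
screw_cup_rim 0.63 [316. 227.] [ 455. -243.   34.]
cell_box_mid 0.61 [130. 138.] [731. 310.  27.]
meter_mid 0.56 [385. 159.] [ 657. 
[... 266 characters left out ...]
 -0.09, 0.17], [-0.19, -0.57, 0.8], [0.02, -0.82, -0.58]]]
tool_tray 0.97 [252. 165.] [477. 283.   0.]
tool_tray 0.46 [307. 150.] [750. 378.   0.]
tray 0.72 [267. 242.] [ 452. -248.    0.]
mat_mid 0.58 [319. 226.] [ 655. -189.    4.]
unit_a_mid 0.62 [262. 215.] [ 453. -127.   29.]
driver_grip 0.75 [318. 239.] [ 628. -275.   15.]
screw_cup_rim 0.65 [321. 210.] [ 675. -134.   34.]
cell_box_mid 0.79 [308. 153.] [734. 307.  27.]
meter_mid 0.87 [344. 276.] [ 657. -473.   20.]
bearing_mid 0.63 [314. 180.] [710. 111.   9.]
wrist (420, 560, 3) [[[293.76, 0.0, 278.46], [0.0, 293.76, 206.96], [0.0, 0.0, 1.0]], [327.2, -539.34, 384.49], [[0.4, -0.87, -0.29], [-0.92, -0.38, -0.13], [-0.0, 0.32, -0.95]]]
```

View pics/top0.png

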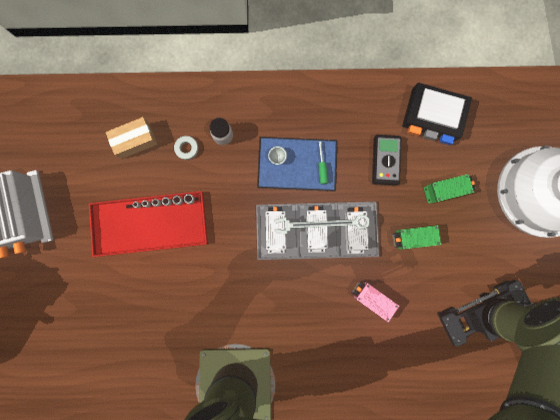

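View pics/side0.png

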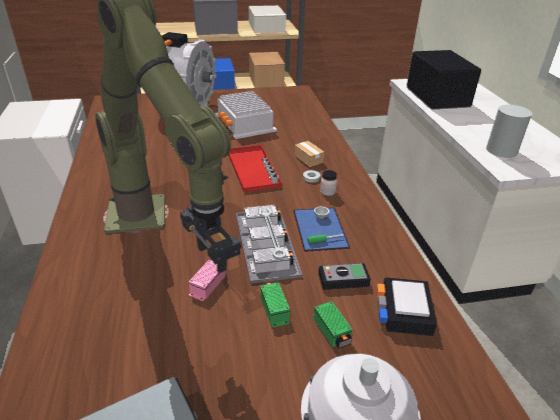

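View pics/wrist0.png

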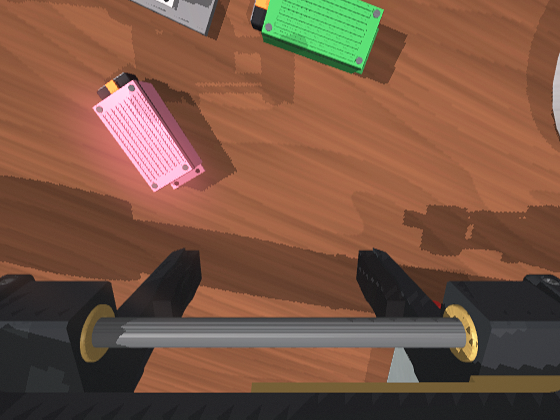

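```bash
python3 - <<'E'
import cv2
a=cv2.imread('pics/top0.png')
cv2.imwrite('pics/top0c.png',cv2.resize(a[120:290,240:400],None,fx=3.5,fy=3.5,interpolation=cv2.INTER_CUBIC))
cv2.imwrite('pics/top0d.png',cv2.resize(a[160:290,90:210],None,fx=4,fy=4,interpolation=cv2.INTER_CUBIC))
E
```

```text
(no output)
```

View pics/top0c.png

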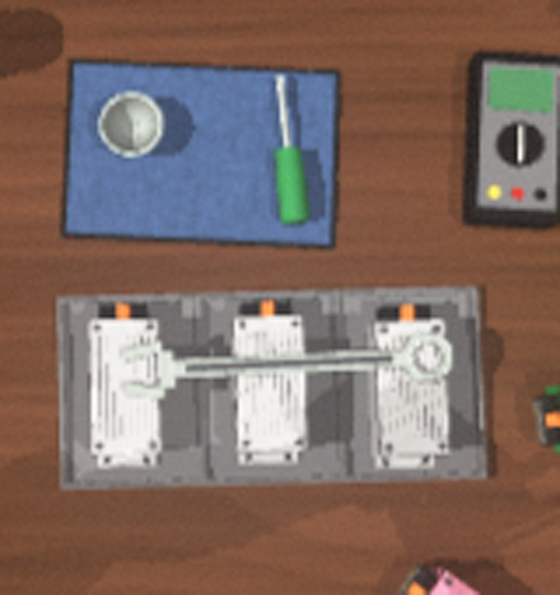

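View pics/top0d.png

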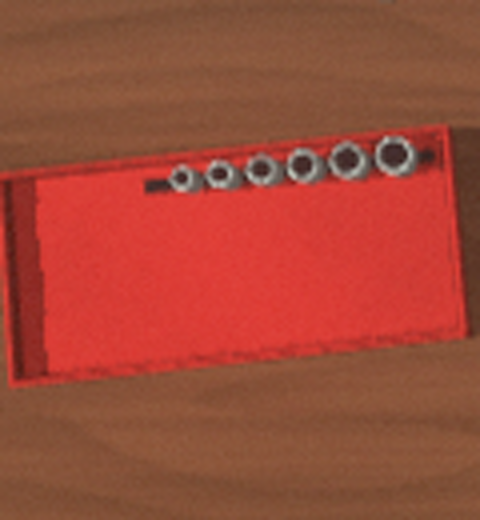

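The three grey units, connectors toward +x, stand in the tray at top-view pixels (275,231), (317,231) and (358,231), with the spanner across them. Its ring is at (362,222) and its jaw at (281,226). The look-alikes are green at (419,237) and (450,188), and pink at (376,301). They are outside the grey tray, so they are not meant. The red tray is at (148,224) and the mat at (297,163).

```bash
cat >> h.py <<'E'
from scipy.spatial.transform import Rotation as Rn
def Rdown(yaw):
    c,s=np.cos(yaw),np.sin(yaw); x=np.array([c,s,0]); z=np.array([0,0,-1.]); return np.stack([x,np.cross(z,x),z],1)
def to(pos,yaw=None,R=None):
    s=r.observe(); R0=np.array(s['eef_rot']); p=np.array(s['ee_pos'])
    if R is None: R=Rdown(yaw)
    d=R0.T@(np.array(pos)-p); w=Rn.from_matrix(R0.T@R).as_rotvec()
    print('t',round(s['time_s'],2),'pos',p.round(1),'yaw %.3f'%np.arctan2(R0[1,0],R0[0,0]),'DELTA tool m',(d/1000).round(4),'rotvec',w.round(3),'open',round(s['opening'],1),'F',np.round(s['force'],1))
E
python3 - <<'E'
from h import *
p=vision.get_image('top'); s0=None
def q(pts,sc,off,z):
    P=[ray(p,(np.array(a)/sc+off),z)[:2] for a in pts]; 
    for a in P: print(a.round(1))
    return np.array(P)
print('tray');P=q([(57,297),(480,288),(487,477),(62,487)],3.5,np.array([240,120]),12);print('c',P.mean(0),np.linalg.norm(P[0]-P[1]),np.linalg.norm(P[1]-P[2]),'yaw',np.degrees(np.arctan2(*(-(P[0]-P[1])*[1,-1]))))
print('red');P=q([(0,172),(447,127),(468,337),(12,385)],4,np.array([90,160]),22);print('c',P.mean(0),np.linalg.norm(P[0]-P[1]),np.linalg.norm(P[1]-P[2]),'yaw',np.degrees(np.arctan2(*(-(P[0]-P[1])*[1,-1]))))
print('mat');P=q([(70,60),(340,70),(333,246),(62,235)],3.5,np.array([240,120]),4);print('c',P.mean(0))
print('spanner');P=q([(428,356),(150,371),(185,367),(395,357)],3.5,np.array([240,120]),60)
print('units tops');P=q([(125,390),(269,390),(412,392)],3.5,np.array([240,120]),54)
for t in ['spanner_mid','unit_a_mid']:
    for d in vision.masks_of(p,t):
        m=d['region']; pts=np.argwhere(m)[:,::-1].astype(float); 
        re=cv2.minAreaRect(pts.astype(np.float32)); print(t,round(d['p'],2),np.round(d['at']),m.sum(),np.round(re[0]),np.round(re[1]),re[2])
E
```

```text
tray
[524.4 -68. ]
[ 526.2 -431.7]
[ 364.8 -431.2]
[362.1 -70.3]
c [ 444.39532375 -250.28455887] 363.7255954290621 161.4348530282183 yaw 0.28191725006188684
red
[537.1 429. ]
[565.5  94.5]
[408.5  78.8]
[378.6 415.8]
c [472.45901868 254.50749084] 335.703698612066 157.79609794772998 yaw 4.853336822035098
mat
[734.8 -81.5]
[ 721.8 -318.6]
[ 565.9 -307.7]
[579.4 -72.6]
c [ 650.48926639 -195.0958431 ]
spanner
[ 465.5 -374.5]
[ 456.9 -146. ]
[ 459.7 -174.8]
[ 465.1 -347.4]
units tops
[ 441.9 -125.2]
[ 439.9 -243.9]
[ 436.4 -361.6]
spanner_mid 0.86 [315. 221.] 465 [322. 225.] [15. 93.] 88.58557891845703
spanner_mid 0.48 [273. 230.] 772 [276. 230.] [46. 19.] 90.0
unit_a_mid 0.92 [273. 232.] 801 [275. 230.] [46. 19.] 87.70938873291016
unit_a_mid 0.18 [132. 139.] 1312 [131. 139.] [32. 44.] 68.19859313964844
```

```bash
python3 -c "
from h import *
to([463,-270,200],1.602)"
```

```text
t 1.95 pos [ 251.3 -572.3  238.7] yaw 0.414 DELTA tool m [ 0.3153 -0.1917  0.0387] rotvec [ 0.     0.    -1.188] open 88.0 F [ 0.4  0.6 -0.3]
```

```bash
python3 -m pendant '{"gripper":[0.3,0.3,0.3,0.3,0.3],"delta_pos":[[0.04,-0.024,0.004],[0.043,-0.018,0.004],[0.045,-0.01,0.004],[0.046,-0.004,0.004],[0.046,0.002,0.004]],"rot":[[0,0,-0.14],[0,0,-0.14],[0,0,-0.14],[0,0,-0.14],[0,0,-0.14]]}' 30; python3 -c "
from h import *
to([463,-270,200],1.602)"
```

```text
time_s: 2.45
ee_pos: [386.5, -389.1, 217.6]
eef_rot: [[0.434, 0.901, -0.001], [0.901, -0.434, -0.01], [-0.009, 0.003, -1.0]]
force: [-0.0, -0.5, 0.9]
opening: 61.9
t 2.45 pos [ 386.5 -389.1  217.6] yaw 1.122 DELTA tool m [0.1407 0.0173 0.0163] rotvec [ 0.001  0.01  -0.48 ] open 61.9 F [-0.  -0.5  0.9]
```

```bash
python3 -m pendant '{"gripper":[0.5,0.5,0.5,0.5,0.5],"delta_pos":[[0.035,0.006,0.004],[0.035,0.012,0.004],[0.035,0.016,0.004],[0.02,0.01,0.004],[0.0,0.0,0.0]],"rot":[[0,0.005,-0.13],[0,0,-0.13],[0,0,-0.13],[0,0,-0.07],[0,0,0]]}' 30; python3 - <<'E'
from h import *
to([463,-284,52],1.602)
s=r.observe();p=vision.get_image('wrist');save(p,'w1')
for t,z in dict(spanner_mid=58,unit_a_mid=29).items():
    for d in vision.landmark_of(p,t): print(t,round(d['p'],2),np.round(d['at']),np.round(ray(p,d['at'],z,s)))
E
```

```text
time_s: 2.95
ee_pos: [470.1, -267.3, 201.5]
eef_rot: [[-0.046, 0.999, 0.007], [0.999, 0.046, -0.001], [-0.002, 0.007, -1.0]]
force: [-0.1, -0.3, 0.1]
opening: 44.1
t 2.95 pos [ 470.1 -267.3  201.5] yaw 1.616 DELTA tool m [-0.0161 -0.0088  0.1494] rotvec [0.007 0.002 0.014] open 44.1 F [-0.1 -0.3  0.1]
spanner_mid 0.85 [271. 190.] [ 463. -263.   58.]
unit_a_mid 0.76 [261.  42.] [ 448. -125.   29.]
```

View pics/w1.png

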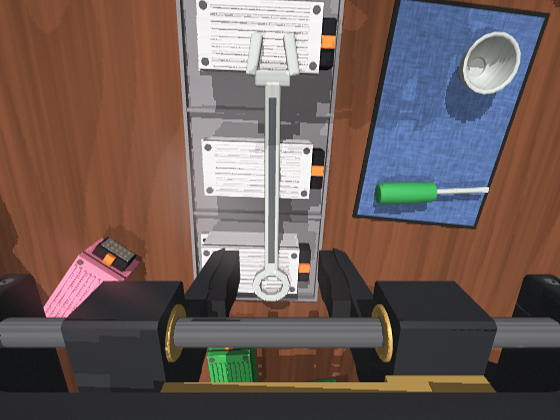

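The wrist view shows the shaft from pixel (273,85) to (271,270), with the gap between the middle and near units at about row 212.

```bash
python3 - <<'E'
from h import *
s=r.observe();p=vision.get_image('wrist')
for n,uv,z in [('shaft top',(272.5,100),62),('shaft bot',(271,240),62),('ring',(270.5,285),62),('jaw',(273,45),62),('mid unit TL',(207,140),54),('mid TR',(312,145),54),('BR',(313,198),54),('BL',(204,196),54),('far L',(198,70),54),('far R',(322,73),54),('near TL',(206,248),54),('near TR',(298,246),54)]: print(n,ray(p,uv,z,s).round(1))
# unit edges? opening/pose
to([463,-284,120],1.602)
E
```

```text
shaft top [ 459.1 -183.3   62. ]
shaft bot [ 461.7 -323.4   62. ]
ring [ 462.7 -379.    62. ]
jaw [ 458.2 -138.7   62. ]
mid unit TL [ 396.2 -222.1   54. ]
mid TR [ 499.  -223.3   54. ]
BR [ 504.1 -277.6   54. ]
BL [ 390.7 -279.4   54. ]
far L [ 390.6 -160.    54. ]
far R [ 503.4 -158.3   54. ]
near TL [ 390.2 -339.3   54. ]
near TR [ 491.6 -333.4   54. ]
t 3.15 pos [ 467.1 -273.1  201.6] yaw 1.606 DELTA tool m [-0.0103 -0.0048  0.0816] rotvec [0.004 0.006 0.004] open 43.7 F [-0.1  0.1 -0.4]
```

```bash
python3 -m pendant '{"gripper":[0.5,0.5,0.5,0.5,0.5],"delta_pos":[[-0.006,-0.002,0.04],[-0.005,-0.002,0.04],[-0.001,0,0.035],[0,0,0.015],[0,0,0]],"rot":[[0.003,0.005,0.003],[0,0,0],[0,0,0],[0,0,0],[0,0,0]]}' 30; python3 - <<'E'
from h import *
s=r.observe();p=vision.get_image('wrist');save(p,'w2')
to([463.5,-286,50],1.602)
for n,uv,z in [('a',(272.5,100),62)]: pass
E
```

```text
time_s: 3.65
ee_pos: [461.0, -298.4, 69.6]
eef_rot: [[-0.011, 1.0, 0.004], [1.0, 0.011, -0.011], [-0.011, 0.004, -1.0]]
force: [-0.8, 0.4, -0.0]
opening: 44.2
t 3.7 pos [ 461.3 -298.8   70.5] yaw 1.582 DELTA tool m [0.013  0.0023 0.0204] rotvec [ 0.005  0.012 -0.02 ] open 44.0 F [-0.  -0.4 -0.1]
```

View pics/w2.png

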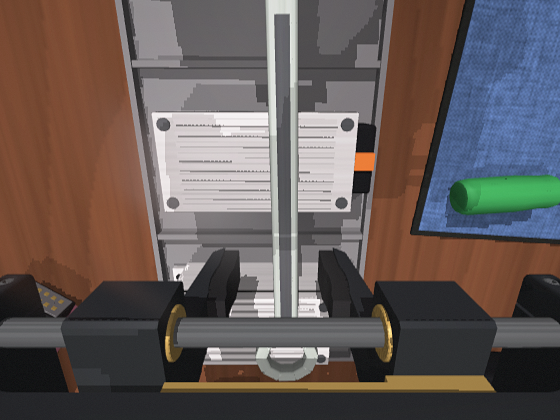

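The shaft, at columns 280–287, lies between the fingers. I'll correct the position and descend.

```bash
python3 -m pendant '{"gripper":[0.5,0.5,0.5,0.5],"delta_pos":[[0.012,0.003,0.01],[0.0,0.0,0.009],[0,0,0.002],[0,0,0]],"rot":[[0.005,0.012,-0.02],[0,0,0],[0,0,0],[0,0,0]]}' 30; python3 - <<'E'
from h import *
to([463.5,-286,50],1.602)
E
```

```text
time_s: 4.1
ee_pos: [466.0, -288.0, 50.9]
eef_rot: [[-0.03, 1.0, 0.005], [1.0, 0.03, -0.001], [-0.002, 0.005, -1.0]]
force: [-0.6, 0.0, -0.1]
opening: 44.1
t 4.1 pos [ 466.  -288.    50.9] yaw 1.600 DELTA tool m [ 0.0021 -0.0025  0.0009] rotvec [ 0.005  0.002 -0.002] open 44.1 F [-0.6  0.  -0.1]
```

```bash
python3 -m pendant '{"gripper":[1,1,1,1,1],"delta_pos":[[0.0,-0.002,0.0],[0.0,0.0,0],[0,0,0],[0,0,0],[0,0,0]],"rot":[[0,0,0],[0,0,0],[0,0,0],[0,0,0],[0,0,0]]}' 45; python3 -m pendant '{"gripper":[1,1,1,1,1],"delta_pos":[[0.0,0,-0.005],[0.0,0.0,-0.02],[0,0,-0.03],[0,0,-0.03],[0,0,-0.02]],"rot":[[0,0,0],[0,0,0],[0,0,0],[0,0,0],[0,0,0]]}' 45;  python3 - <<'E'
from h import *
s=r.observe();p=vision.get_image('wrist');save(p,'w3')
p=vision.get_image('side');save(p,'s3')
to([459.5,228,150],1.655)
E
```

```text
time_s: 4.6
ee_pos: [464.3, -288.6, 52.0]
eef_rot: [[-0.029, 1.0, 0.006], [1.0, 0.029, -0.003], [-0.003, 0.006, -1.0]]
force: [-0.4, 0.9, -1.6]
opening: 14.1
time_s: 5.1
ee_pos: [460.5, -287.0, 157.6]
eef_rot: [[-0.031, 1.0, -0.003], [1.0, 0.031, 0.001], [0.001, -0.003, -1.0]]
force: [-0.6, -0.2, -2.5]
opening: 14.3
t 5.2 pos [ 461.8 -287.7  158.3] yaw 1.601 DELTA tool m [0.5155 0.0131 0.008 ] rotvec [ 0.001  0.001 -0.054] open 14.5 F [ 1.  -0.4 -1.9]
```

View pics/w3.png

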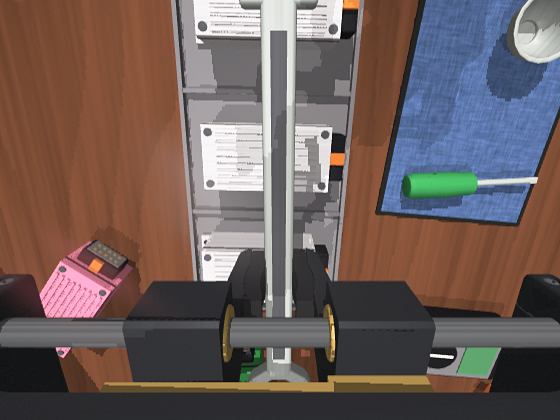

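View pics/s3.png

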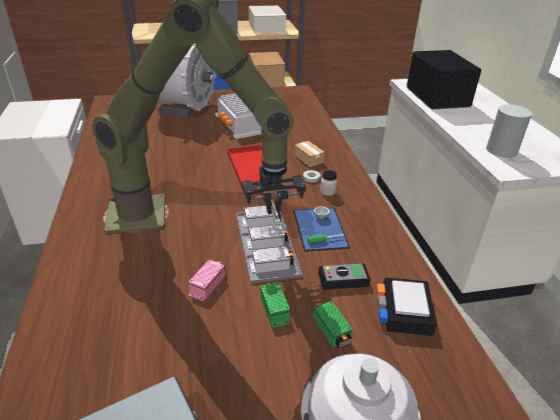

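The spanner is lifted, with the opening at 14 mm and about 2 N of weight. Carrying it to the red tray.

```bash
python3 -m pendant '{"gripper":[1,1,1,1,1],"delta_pos":[[0.03,0.001,0],[0.045,0.001,0],[0.045,0.001,0],[0.045,0.001,0],[0.045,0.001,0]],"rot":[[0,0,-0.005],[0,0,-0.005],[0,0,-0.005],[0,0,-0.005],[0,0,-0.005]]}' 45;python3 - <<'E'
from h import *
to([459.5,229,140],1.655)
E
```

```text
time_s: 5.7
ee_pos: [456.6, -81.0, 153.0]
eef_rot: [[-0.037, 0.999, -0.003], [0.999, 0.037, -0.005], [-0.005, -0.003, -1.0]]
force: [0.6, 0.4, -2.6]
opening: 14.5
t 5.7 pos [456.6 -81.  153. ] yaw 1.607 DELTA tool m [0.3097 0.0142 0.0115] rotvec [-0.003  0.005 -0.048] open 14.5 F [ 0.6  0.4 -2.6]
```

```bash
python3 -m pendant '{"gripper":[1,1,1,1,1],"delta_pos":[[0.045,0.002,0],[0.045,0.002,0],[0.045,0.002,0],[0.045,0.002,0],[0.045,0.002,0]],"rot":[[-0.001,0.002,-0.008],[-0.001,0.002,-0.008],[0,0,-0.008],[0,0,-0.008],[0,0,-0.008]]}' 45; python3 -m pendant '{"gripper":[1,1,1,1,1],"delta_pos":[[0.035,0.002,0],[0.02,0.002,0],[0.01,0.001,0.01],[0.0,0.00,0.01],[0,0,0]],"rot":[[0,0,-0.008],[0,0,0],[0,0,0],[0,0,0],[0,0,0]]}' 45;python3 - <<'E'
from h import *
to([459.5,229,60],1.655)
s=r.observe();p=vision.get_image('wrist');save(p,'w4')
to([459.5,229,60],1.655)
p=vision.get_image('side');save(p,'s4')
E
```

```text
time_s: 6.2
ee_pos: [450.0, 151.9, 147.3]
eef_rot: [[-0.077, 0.997, -0.01], [0.997, 0.077, -0.003], [-0.003, -0.01, -1.0]]
force: [0.9, 0.6, -2.6]
opening: 14.3
time_s: 6.7
ee_pos: [444.6, 228.2, 121.6]
eef_rot: [[-0.101, 0.995, -0.016], [0.995, 0.101, -0.001], [0.001, -0.016, -1.0]]
force: [0.1, -0.6, -1.3]
opening: 14.2
t 6.7 pos [444.6 228.2 121.6] yaw 1.672 DELTA tool m [-0.0008  0.0159  0.0613] rotvec [-0.016 -0.     0.017] open 14.2 F [ 0.1 -0.6 -1.3]
t 6.75 pos [444.9 228.3 122.1] yaw 1.671 DELTA tool m [-0.0008  0.0156  0.0618] rotvec [-0.015 -0.001  0.016] open 14.1 F [ 0.  -0.1 -2.2]
```

View pics/w4.png

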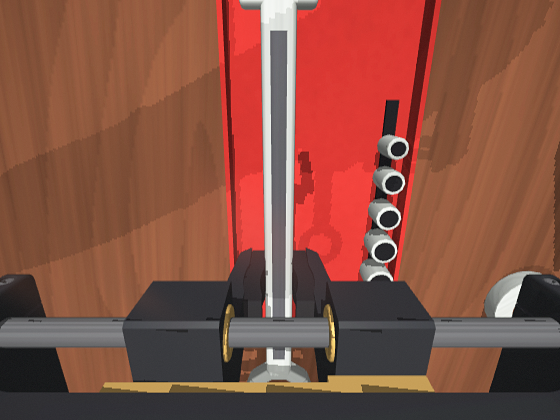

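View pics/s4.png

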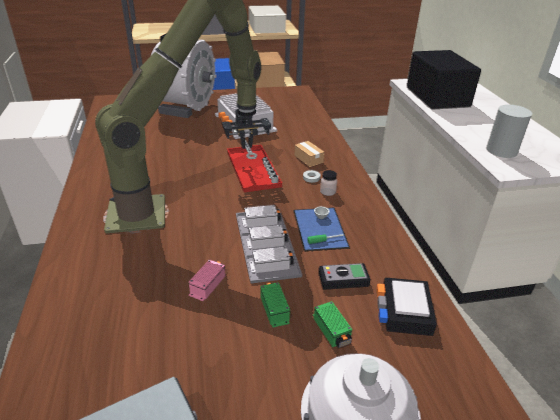

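```bash
python3 -m pendant '{"gripper":[1,1,1,1,1],"delta_pos":[[0,0.009,0.03],[0,0.006,0.03],[0,0.001,0.02],[0,0,0.01],[0,0,0]],"rot":[[-0.008,0,0.009],[-0.007,0,0.007],[0,0,0],[0,0,0],[0,0,0]]}' 45;python3 - <<'E'
from h import *
to([459.5,229,8],1.655)
E
```

```text
time_s: 7.3
ee_pos: [464.8, 224.2, 31.6]
eef_rot: [[-0.074, 0.997, 0.006], [0.997, 0.074, 0.0], [-0.0, 0.006, -1.0]]
force: [0.2, 0.4, -2.2]
opening: 14.2
t 7.3 pos [464.8 224.2  31.6] yaw 1.645 DELTA tool m [ 0.0052 -0.005   0.0236] rotvec [ 0.006  0.    -0.01 ] open 14.2 F [ 0.2  0.4 -2.2]
```

```bash
python3 -m pendant '{"gripper":[1,1,1,1],"delta_pos":[[0.004,-0.005,0.01],[0,0,0.008],[0,0,0.004],[0,0,0]],"rot":[[0.005,0,-0.01],[0,0,0],[0,0,0],[0,0,0]]}' 45;python3 - <<'E'
from h import *
to([459.5,229,8],1.655)
E
```

```text
time_s: 7.7
ee_pos: [460.3, 228.2, 10.2]
eef_rot: [[-0.083, 0.997, 0.003], [0.997, 0.083, 0.002], [0.002, 0.003, -1.0]]
force: [-1.0, -0.3, -2.6]
opening: 14.3
t 7.7 pos [460.3 228.2  10.2] yaw 1.654 DELTA tool m [ 0.0009 -0.0007  0.0022] rotvec [ 0.003 -0.002 -0.001] open 14.3 F [-1.  -0.3 -2.6]
```

```bash
python3 -m pendant '{"gripper":[1,1,0.6,0.6,0.6],"delta_pos":[[0,0,0.003],[0,0,0],[0,0,0],[0,0,0],[0,0,0]],"rot":[[0,0,0],[0,0,0],[0,0,0],[0,0,0],[0,0,0]]}' 45; python3 -m pendant '{"gripper":[0.6,0.6,0.6,0.6,0.6],"delta_pos":[[0,0,-0.02],[0,0,-0.04],[0,0,-0.05],[0,0,-0.04],[0,0,0]],"rot":[[0,0,0],[0,0,0],[0,0,0],[0,0,0],[0,0,0]]}' 45;python3 - <<'E'
from h import *
s=r.observe();p=vision.get_image('wrist');save(p,'w5')
to([440,-125,150],0)
for d in vision.landmark_of(p,'spanner_mid'):print(d['p'],d['at'],ray(p,d['at'],8,s))
E
```

```text
time_s: 8.2
ee_pos: [461.5, 229.0, 8.4]
eef_rot: [[-0.083, 0.997, 0.006], [0.997, 0.083, 0.004], [0.003, 0.006, -1.0]]
force: [0.2, -0.1, 0.1]
opening: 34.8
time_s: 8.7
ee_pos: [460.5, 228.9, 163.5]
eef_rot: [[-0.084, 0.996, 0.006], [0.996, 0.084, 0.003], [0.002, 0.006, -1.0]]
force: [-0.0, 0.5, -0.2]
opening: 35.0
t 8.75 pos [459.6 228.1 161.6] yaw 1.655 DELTA tool m [-0.3502 -0.0494  0.0112] rotvec [ 0.002 -0.003  1.655] open 35.0 F [-0.2 -0.4 -0.2]
0.56 [278.3, 167.3] [458.88600875 254.48563026   8.        ]
```

View pics/w5.png

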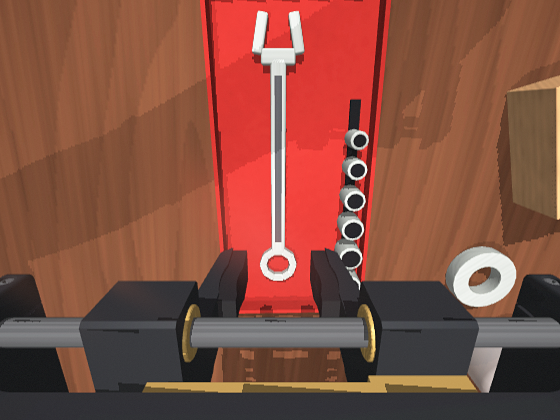

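The spanner lies flat in the red tray, shaft from pixel (278,60) to (278,245), its middle at about (459, 254), clear of the sockets at column 350. Next is the first unit, at about (442,-125).

```bash
python3 -m pendant '{"gripper":[0.2,0.2,0.2,0.2,0.2],"delta_pos":[[-0.03,-0.004,0],[-0.04,0.002,0],[-0.04,0.008,0],[-0.038,0.014,0],[-0.036,0.02,0]],"rot":[[0,0,0.15],[0,0,0.15],[0,0,0.15],[0,0,0.15],[0,0,0.15]]}' 45;python3 - <<'E'
from h import *
to([442,-125,150],0.0); print(r.observe()['q'])
E
```

```text
time_s: 9.3
ee_pos: [450.6, 35.2, 152.8]
eef_rot: [[0.619, 0.786, -0.009], [0.786, -0.619, 0.001], [-0.004, -0.008, -1.0]]
force: [-0.0, -0.2, 0.8]
opening: 70.1
t 9.3 pos [450.6  35.2 152.8] yaw 0.904 DELTA tool m [-0.1312  0.0924  0.0027] rotvec [-0.005  0.008  0.904] open 70.1 F [-0.  -0.2  0.8]
[-0.08336024  0.63066571 -0.14821065  2.14992055  0.22634925  0.38353553
 -1.08157938]
```

```bash
python3 -m pendant '{"gripper":[0.1,0.1,0.1,0.1,0.1],"delta_pos":[[-0.02,0.018,0],[-0.022,0.028,0],[-0.016,0.03,0],[-0.01,0.03,0],[-0.006,0.03,0]],"rot":[[0,0,0.15],[0,0,0.15],[0,0,0.15],[0,0,0.15],[0,0,0.15]]}' 45;python3 - <<'E'
from h import *
to([442,-125,120],0.0); print(r.observe()['q'])
E
```

```text
time_s: 9.8
ee_pos: [459.1, -132.0, 144.7]
eef_rot: [[0.988, 0.152, -0.027], [0.152, -0.988, -0.003], [-0.027, -0.002, -1.0]]
force: [0.6, 0.1, -0.3]
opening: 79.5
t 9.8 pos [ 459.1 -132.   144.7] yaw 0.153 DELTA tool m [-0.0151 -0.0094  0.0251] rotvec [0.001 0.027 0.153] open 79.5 F [ 0.6  0.1 -0.3]
[ 0.18019073  0.67012107 -0.00296754  2.07297419  0.02220176  0.42465042
 -1.26053058]
```

```bash
python3 -m pendant '{"gripper":[0,0,0,0],"delta_pos":[[-0.012,-0.009,0],[-0.004,0,0],[0,0,0],[0,0,0]],"rot":[[0,0.02,0.1],[0,0,0.04],[0,0,0],[0,0,0]]}' 45;python3 - <<'E'
from h import *
to([442,-125,120],0.0)
s=r.observe();p=vision.get_image('wrist');save(p,'w6')
to([442,-125,120],0.0)
p=vision.get_image('top');save(p,'t6')
a=p['frame'][:,:,::-1]
cv2.imwrite('pics/t6c.png',cv2.resize(a[180:280,240:400],None,fx=5,fy=5,interpolation=cv2.INTER_CUBIC))
E
```

```text
time_s: 10.2
ee_pos: [438.9, -130.7, 140.4]
eef_rot: [[1.0, -0.001, -0.016], [-0.001, -1.0, -0.005], [-0.016, 0.005, -1.0]]
force: [0.0, -0.1, 0.0]
opening: 88.5
t 10.2 pos [ 438.9 -130.7  140.4] yaw -0.001 DELTA tool m [ 0.0035 -0.0058  0.0203] rotvec [ 0.005  0.016 -0.001] open 88.5 F [ 0.  -0.1  0. ]
t 10.25 pos [ 439.1 -130.6  140.4] yaw -0.001 DELTA tool m [ 0.0032 -0.0057  0.0204] rotvec [ 0.005  0.015 -0.001] open 87.9 F [0.3 0.5 0.1]
```

View pics/w6.png

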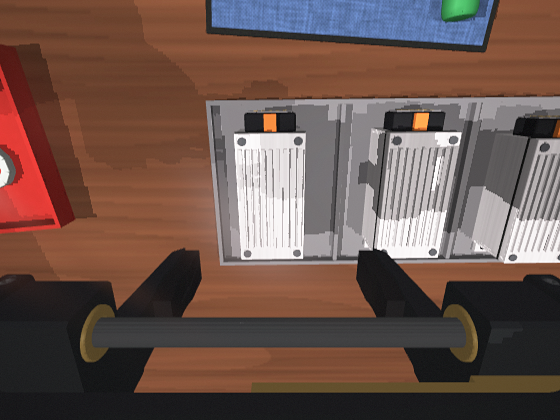

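View pics/t6c.png

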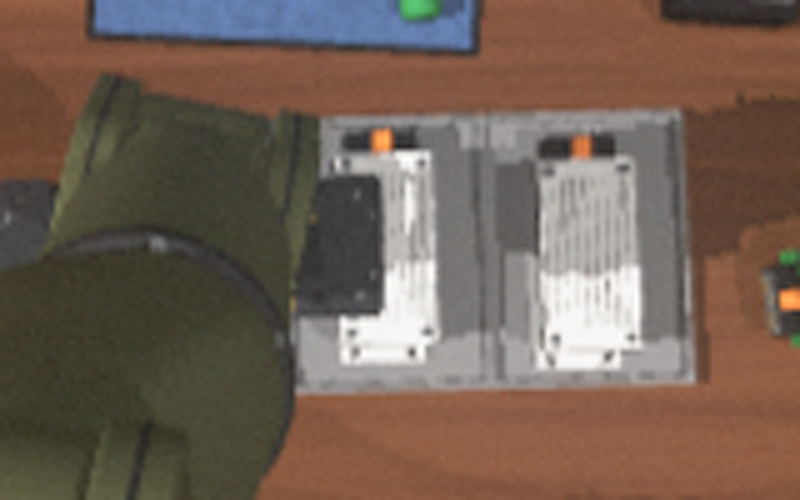

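The first unit's top is at (235–304, 132–259) in the wrist view, and the neighbouring units are to its right.

```bash
python3 - <<'E'
from h import *
s=r.observe();p=vision.get_image('wrist')
def f(n,pts):
    P=np.array([ray(p,u,54,s) for u in pts])[:,:2]; print(n,P.round(1).tolist(),'c',P.mean(0).round(1))
f('a',[(235,133),(304,132),(303,258),(241,259)])
f('b',[(385,130),(461,130),(445,257),(373,253)])
E
```

```text
a [[503.1, -97.9], [503.8, -150.8], [394.9, -153.0], [394.0, -97.8]] c [ 448.9 -124.9]
b [[505.3, -212.7], [505.2, -270.9], [395.6, -279.3], [399.7, -214.8]] c [ 451.4 -244.4]
```

```bash
python3 -m pendant '{"gripper":[0,0,0,0,0],"delta_pos":[[0.007,-0.006,0.015],[0.002,0,0.03],[0,0,0.02],[0,0,0],[0,0,0]],"rot":[[0.005,0.012,0],[0,0,0],[0,0,0],[0,0,0],[0,0,0]]}' 45;python3 - <<'E'
from h import *
to([448,-125,16],0.0)
E
```

```text
time_s: 10.85
ee_pos: [453.1, -123.1, 75.0]
eef_rot: [[1.0, 0.006, 0.006], [0.006, -1.0, 0.0], [0.006, -0.0, -1.0]]
force: [0.3, 0.4, 0.2]
opening: 87.9
t 10.85 pos [ 453.1 -123.1   75. ] yaw 0.006 DELTA tool m [-0.0054  0.0019  0.0589] rotvec [-0.    -0.006  0.006] open 87.9 F [0.3 0.4 0.2]
```

```bash
python3 -m pendant '{"gripper":[0,0,0,0,0],"delta_pos":[[-0.004,0.002,0.02],[0,0,0.025],[0,0,0.012],[0,0,0],[0,0,0]],"rot":[[0,-0.005,0.005],[0,0,0],[0,0,0],[0,0,0],[0,0,0]]}' 45;python3 - <<'E'
from h import *
to([448,-125,16],0.0)
E
```

```text
time_s: 11.35
ee_pos: [453.6, -125.6, 21.2]
eef_rot: [[1.0, 0.002, 0.01], [0.002, -1.0, -0.001], [0.01, 0.001, -1.0]]
force: [-0.4, -0.2, -0.1]
opening: 88.2
t 11.35 pos [ 453.6 -125.6   21.2] yaw 0.002 DELTA tool m [-0.0057 -0.0006  0.0051] rotvec [ 0.001 -0.01   0.002] open 88.2 F [-0.4 -0.2 -0.1]
```

```bash
python3 -m pendant '{"gripper":[0,0,0.6,0.6,0.6],"delta_pos":[[-0.005,0,0.004],[0,0,0],[0,0,0],[0,0,0],[0,0,0]],"rot":[[0,-0.008,0],[0,0,0],[0,0,0],[0,0,0],[0,0,0]]}' 55;python3 - <<'E'
from h import *
to([448,-125,16],0.0)
E
```

```text
time_s: 11.85
ee_pos: [450.2, -126.2, 20.1]
eef_rot: [[1.0, 0.002, 0.004], [0.002, -1.0, -0.002], [0.004, 0.002, -1.0]]
force: [0.8, 0.5, 0.2]
opening: 66.2
t 11.85 pos [ 450.2 -126.2   20.1] yaw 0.002 DELTA tool m [-0.0022 -0.0012  0.0041] rotvec [ 0.002 -0.004  0.002] open 66.2 F [0.8 0.5 0.2]
```

```bash
python3 -m pendant '{"gripper":[0.6,0.6,0.6,0.6],"delta_pos":[[0,0,0.002],[0,0,0],[0,0,0],[0,0,0]],"rot":[[0,0,0],[0,0,0],[0,0,0],[0,0,0]]}' 55;python3 - <<'E'
from h import *
to([448,-125,16],0.0);print(r.observe()['torque'])
E
```

```text
time_s: 12.25
ee_pos: [450.6, -125.5, 18.4]
eef_rot: [[1.0, 0.003, 0.004], [0.003, -1.0, -0.001], [0.004, 0.001, -1.0]]
force: [-0.9, 0.8, 1.7]
opening: 55.4
t 12.25 pos [ 450.6 -125.5   18.4] yaw 0.003 DELTA tool m [-0.0026 -0.0005  0.0024] rotvec [ 0.001 -0.004  0.003] open 55.4 F [-0.9  0.8  1.7]
[0.24847769 0.0347776  0.02554703]
```

```bash
python3 -m pendant '{"gripper":[0.6,0.6,0.6,0.6,0.6],"delta_pos":[[0,0,-0.01],[0,0,-0.03],[0,0,-0.04],[0,0,-0.03],[0,0,0]],"rot":[[0,0,0],[0,0,0],[0,0,0],[0,0,0],[0,0,0]]}' 55;python3 - <<'E'
from h import *
to([448,-125,130],0.0);print(r.observe()['torque'])
p=vision.get_image('side');save(p,'s7')
to([448,-125,130],0.0);print(r.observe()['torque'])
cv2.imwrite('pics/s7c.png',cv2.resize(p['frame'][150:300,180:380,::-1],None,fx=4,fy=4))
E
```

```text
time_s: 12.75
ee_pos: [447.6, -125.9, 131.2]
eef_rot: [[1.0, 0.002, -0.003], [0.002, -1.0, -0.001], [-0.003, 0.001, -1.0]]
force: [0.6, 0.5, -6.0]
opening: 55.5
t 12.75 pos [ 447.6 -125.9  131.2] yaw 0.002 DELTA tool m [ 0.0004 -0.0009  0.0012] rotvec [0.001 0.003 0.002] open 55.5 F [ 0.6  0.5 -6. ]
[-0.00487959 -0.08428251 -0.03036473]
t 12.8 pos [ 446.8 -125.6  129.7] yaw 0.002 DELTA tool m [ 0.0012 -0.0006 -0.0003] rotvec [0.    0.006 0.002] open 55.3 F [ 1.   0.9 -5.1]
[ 0.00685323 -0.0120083   0.03633295]
```

View pics/s7c.png

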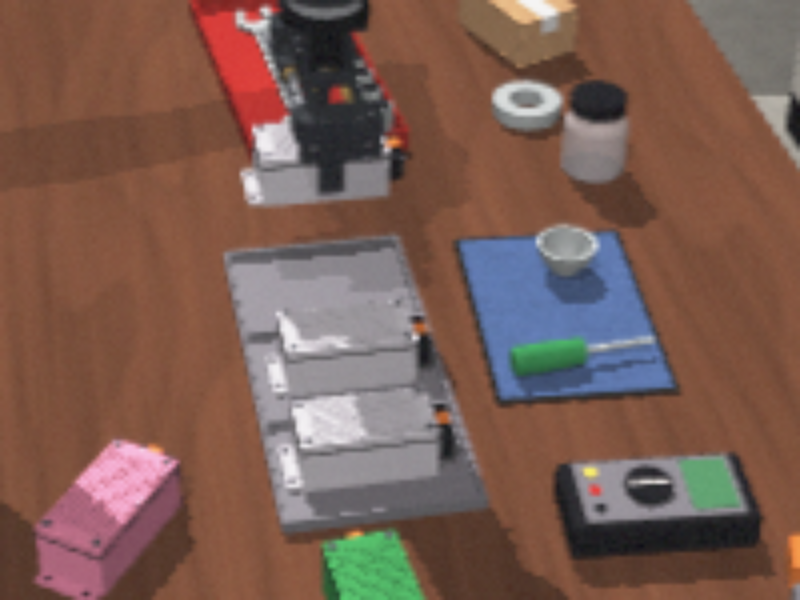

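The unit is held level, about 5.5 N. Rocking it about its pitch axis and comparing the level moments afterwards.

```bash
cat >> h.py <<'E'
def meas(n=8):
    T=[];F=[]
    for i in range(n):
        vision.get_image('side'); s=r.observe(); T.append(s['torque']);F.append(s['force'])
    T=np.array(T);F=np.array(F)
    print('t %.2f'%s['time_s'],'T',T.mean(0).round(4),'se',(T.std(0)/np.sqrt(n)).round(4),'F',F.mean(0).round(2),'pitch',np.round(s['eef_rot'][0][2],4))
    print(T[:,1].round(3))
E
python3 -m pendant '{"gripper":[0.6,0.6,0.6,0.6,0.6],"delta_pos":[[0,0,0],[0,0,0],[0,0,0],[0,0,0],[0,0,0]],"rot":[[0,0.1,0],[0,0.13,0],[0,0.13,0],[0,0,0],[0,0,0]]}' 55;
python3 -c "
from h import *
meas(3)"
python3 -m pendant '{"gripper":[0.6,0.6,0.6,0.6,0.6],"delta_pos":[[0,0,0],[0,0,0],[0,0,0],[0,0,0],[0,0,0]],"rot":[[0,-0.1,0],[0,-0.13,0],[0,-0.12,0],[0,0,0],[0,0,0]]}' 55;
python3 -c "
from h import *
meas(10); to([448,-125,130],0)"
```

```text
time_s: 13.3
ee_pos: [448.6, -133.9, 139.3]
eef_rot: [[0.987, -0.003, 0.16], [-0.002, -1.0, -0.006], [0.16, 0.005, -0.987]]
force: [-0.1, 0.4, -5.0]
opening: 55.5
t 13.45 T [ 0.048   0.3387 -0.0223] se [0.0116 0.02   0.0101] F [ 0.16 -0.59 -5.44] pitch 0.1611
[0.387 0.32  0.309]
time_s: 13.95
ee_pos: [448.5, -130.8, 137.5]
eef_rot: [[0.981, -0.002, -0.194], [-0.002, -1.0, 0.001], [-0.194, -0.001, -0.981]]
force: [-1.5, 0.8, -5.4]
opening: 56.0
t 14.45 T [ 0.0325 -0.3543 -0.0112] se [0.0059 0.0134 0.0112] F [-0.07 -0.21 -5.47] pitch -0.1958
[-0.445 -0.329 -0.334 -0.279 -0.366 -0.375 -0.344 -0.366 -0.319 -0.386]
t 14.45 pos [ 448.3 -131.2  138.4] yaw -0.002 DELTA tool m [ 0.0014 -0.0062  0.0083] rotvec [-0.     0.197 -0.002] open 55.3 F [-0.2 -0.1 -5.4]
```

```bash
python3 -m pendant '{"gripper":[0.6,0.6,0.6,0.6,0.6],"delta_pos":[[0,0,0],[0,0,0],[0,0,0],[0,0,0],[0,0,0]],"rot":[[0,0.06,0],[0,0.06,0],[0,0.05,0],[0,0.02,0],[0,0,0]]}' 55;
python3 -c "
from h import *
meas(6)"
python3 -m pendant '{"gripper":[0.6,0.6,0.6,0.6,0.6],"delta_pos":[[0,0,0],[0,0,0],[0,0,0],[0,0,0],[0,0,0]],"rot":[[0,0.06,0],[0,0.08,0],[0,0.08,0],[0,0,0],[0,0,0]]}' 55;
python3 -c "
from h import *
meas(6); to([448,-125,130],0)"
```

```text
time_s: 14.95
ee_pos: [447.6, -131.2, 138.6]
eef_rot: [[1.0, -0.003, -0.001], [-0.003, -1.0, 0.0], [-0.001, -0.0, -1.0]]
force: [-0.3, 0.6, -6.0]
opening: 55.9
t 15.25 T [0.0167 0.0461 0.0224] se [0.0244 0.0085 0.0073] F [ 0.26 -0.19 -5.5 ] pitch 0.0011
[0.038 0.032 0.037 0.023 0.06  0.085]
time_s: 15.75
ee_pos: [451.6, -135.5, 139.7]
eef_rot: [[0.987, -0.004, 0.162], [-0.002, -1.0, -0.011], [0.162, 0.011, -0.987]]
force: [0.0, -0.2, -4.9]
opening: 55.6
t 16.05 T [ 0.0153  0.3104 -0.0065] se [0.0106 0.0131 0.01  ] F [-0.12  0.12 -5.41] pitch 0.163
[0.297 0.275 0.289 0.292 0.348 0.361]
t 16.05 pos [ 452.1 -135.5  139.8] yaw -0.002 DELTA tool m [-0.0057 -0.0106  0.0089] rotvec [ 0.011 -0.164 -0.003] open 55.6 F [-0.3 -0.1 -5.1]
```

```bash
python3 -m pendant '{"gripper":[0.6,0.6,0.6,0.6,0.6],"delta_pos":[[0,0.002,0],[0,0.002,0],[0,0,0],[0,0,0],[0,0,0]],"rot":[[0.005,-0.05,0],[0.005,-0.05,0],[0,-0.04,0],[0,-0.02,0],[0,0,0]]}' 55;
python3 -c "
from h import *
meas(8); to([448,-125,130],0)"
```

```text
time_s: 16.55
ee_pos: [452.1, -139.5, 139.8]
eef_rot: [[1.0, -0.004, -0.003], [-0.004, -1.0, 0.002], [-0.003, -0.002, -1.0]]
force: [0.1, -0.6, -5.6]
opening: 55.4
t 16.95 T [ 0.0515 -0.0011 -0.0043] se [0.0089 0.0098 0.011 ] F [-0.22  0.24 -5.46] pitch -0.0044
[-0.031 -0.01  -0.001 -0.    -0.009 -0.036  0.018  0.059]
t 16.95 pos [ 450.8 -139.4  139.9] yaw -0.003 DELTA tool m [-0.0028 -0.0144  0.0099] rotvec [-0.001  0.004 -0.003] open 55.5 F [ 0.3 -0.5 -5.3]
```

```bash
python3 -m pendant '{"gripper":[0.6,0.6,0.6,0.6,0.6],"delta_pos":[[0,-0.004,0],[0,-0.004,0],[0,0,0],[0,0,0],[0,0,0]],"rot":[[0,-0.08,0],[0,-0.1,0],[0,-0.1,0],[0,-0.05,0],[0,0,0]]}' 55;
python3 -m pendant '{"gripper":[0.6,0.6,0.6,0.6,0.6],"delta_pos":[[0,0,0],[0,0,0],[0,0,0],[0,0,0],[0,0,0]],"rot":[[0,0.06,0],[0,0.07,0],[0,0.07,0],[0,0.04,0],[0,0,0]]}' 55;
python3 -c "
from h import *
meas(2);to([448,-125,130],0)
meas(10);"
```

```text
time_s: 17.45
ee_pos: [450.0, -131.2, 140.2]
eef_rot: [[0.941, -0.003, -0.338], [-0.002, -1.0, 0.002], [-0.338, -0.001, -0.941]]
force: [0.1, 0.6, -5.7]
opening: 55.4
time_s: 17.95
ee_pos: [448.0, -130.9, 140.0]
eef_rot: [[0.996, -0.002, -0.091], [-0.002, -1.0, 0.002], [-0.091, -0.001, -0.996]]
force: [-0.7, -0.4, -4.9]
opening: 55.3
t 18.05 T [ 0.0333 -0.1008 -0.0354] se [0.0327 0.026  0.0043] F [ 0.33 -0.54 -5.73] pitch -0.0911
[-0.064 -0.137]
t 18.05 pos [ 449.6 -130.7  139.7] yaw -0.002 DELTA tool m [-0.0007 -0.0057  0.0098] rotvec [-0.002  0.091 -0.002] open 55.4 F [ 0.7 -0.9 -5.9]
t 18.55 T [ 0.0272 -0.1381  0.0147] se [0.0123 0.008  0.006 ] F [ 0.03 -0.1  -5.11] pitch -0.0904
[-0.145 -0.167 -0.119 -0.168 -0.127 -0.181 -0.099 -0.119 -0.116 -0.141]
```

```bash
python3 -m pendant '{"gripper":[0.6,0.6,0.6,0.6,0.6],"delta_pos":[[0,0,0],[0,0,0],[0,0,0],[0,0,0],[0,0,0]],"rot":[[0,0.12,0],[0,0.15,0],[0,0.15,0],[0,0.0,0],[0,0,0]]}' 55;
python3 -m pendant '{"gripper":[0.6,0.6,0.6,0.6,0.6],"delta_pos":[[0,0,0],[0,0,0],[0,0,0],[0,0,0],[0,0,0]],"rot":[[0,-0.05,0],[0,-0.06,0],[0,-0.05,0],[0,0,0],[0,0,0]]}' 55;
python3 -c "
from h import *
meas(12);to([448,-125,130],0)"
```

```text
time_s: 19.05
ee_pos: [457.2, -140.7, 144.2]
eef_rot: [[0.984, -0.006, 0.18], [-0.003, -1.0, -0.018], [0.18, 0.017, -0.984]]
force: [-0.1, 0.3, -5.2]
opening: 55.8
time_s: 19.55
ee_pos: [457.2, -137.8, 143.7]
eef_rot: [[1.0, -0.008, 0.009], [-0.008, -1.0, -0.007], [0.009, 0.007, -1.0]]
force: [-0.1, -0.2, -5.6]
opening: 55.5
t 20.15 T [0.0399 0.0071 0.0017] se [0.0099 0.0069 0.0071] F [-0.02 -0.01 -5.43] pitch 0.0088
[-0.026  0.01  -0.002  0.033 -0.012  0.054 -0.016 -0.004  0.014 -0.019
  0.037  0.017]
t 20.15 pos [ 457.  -138.3  144. ] yaw -0.008 DELTA tool m [-0.0092 -0.0133  0.0138] rotvec [ 0.009 -0.009 -0.008] open 55.5 F [-1.   0.3 -5.9]
```

```bash
python3 -m pendant '{"gripper":[0.6,0.6,0.6,0.6,0.6],"delta_pos":[[0,0.003,0],[0,0.003,0],[0,0,0],[0,0,0],[0,0,0]],"rot":[[0,-0.08,0],[0,-0.1,0],[0,-0.05,0],[0,0,0],[0,0,0]]}' 55;
python3 -m pendant '{"gripper":[0.6,0.6,0.6,0.6,0.6],"delta_pos":[[0,-0.003,0],[0,-0.003,0],[0,0,0],[0,0,0],[0,0,0]],"rot":[[0,0.08,0],[0,0.08,0],[0,0.04,0],[0,0.02,0],[0,0,0]]}' 55;
python3 -c "
from h import *
meas(12);to([448,-125,130],0)"
```

```text
time_s: 20.65
ee_pos: [456.2, -144.6, 144.0]
eef_rot: [[0.974, -0.007, -0.226], [-0.009, -1.0, -0.007], [-0.226, 0.009, -0.974]]
force: [-0.1, -0.6, -4.6]
opening: 55.6
time_s: 21.15
ee_pos: [451.7, -137.9, 144.6]
eef_rot: [[1.0, -0.006, 0.0], [-0.006, -1.0, -0.008], [0.0, 0.008, -1.0]]
force: [-0.9, -0.3, -5.2]
opening: 55.5
t 21.75 T [ 0.0469  0.0535 -0.0182] se [0.0072 0.0094 0.0061] F [-0.    0.22 -5.36] pitch 0.0016
[0.099 0.035 0.02  0.028 0.008 0.054 0.104 0.007 0.081 0.064 0.057 0.085]
t 21.75 pos [ 453.9 -137.8  144.2] yaw -0.007 DELTA tool m [-0.006  -0.0129  0.0141] rotvec [ 0.007 -0.002 -0.007] open 55.5 F [ 0.5 -0.3 -5. ]
```

```bash
python3 -m pendant '{"gripper":[0.6,0.6,0.6,0.6,0.6],"delta_pos":[[0,0,0],[0,0,0],[0,0,0],[0,0,0],[0,0,0]],"rot":[[0.07,0,0],[0.07,0,0],[-0.06,0,0],[-0.06,0,0],[-0.02,0,0]]}' 55;
python3 -c "
from h import *
meas(8);print(r.observe()['eef_rot'][1][2])"
python3 -m pendant '{"gripper":[0.6,0.6,0.6,0.6,0.6],"delta_pos":[[0,0,0],[0,0,0],[0,0,0],[0,0,0],[0,0,0]],"rot":[[-0.08,0,0],[-0.08,0,0],[0.06,0,0],[0.06,0,0],[0.02,0,0]]}' 55;
python3 -c "
from h import *
meas(8);print(r.observe()['eef_rot'][1][2]);to([650,-195,250],0)"
```

```text
time_s: 22.25
ee_pos: [452.8, -142.8, 143.3]
eef_rot: [[1.0, -0.017, 0.001], [-0.017, -1.0, -0.006], [0.001, 0.006, -1.0]]
force: [-0.0, 2.0, -5.5]
opening: 56.0
t 22.65 T [ 0.064   0.0281 -0.0163] se [0.0155 0.0099 0.008 ] F [-0.28  0.14 -5.39] pitch 0.0004
[ 0.05  -0.002  0.041 -0.003 -0.015  0.066  0.044  0.043]
-0.004081113169193143
time_s: 23.15
ee_pos: [455.7, -136.7, 142.4]
eef_rot: [[1.0, -0.006, 0.002], [-0.006, -1.0, -0.022], [0.002, 0.022, -1.0]]
force: [-0.2, -0.6, -5.6]
opening: 55.6
t 23.55 T [ 0.0782  0.0588 -0.0119] se [0.0111 0.0076 0.0143] F [-0.04 -0.36 -5.42] pitch 0.0013
[0.029 0.069 0.054 0.039 0.04  0.062 0.095 0.083]
-0.024279456230282312
t 23.55 pos [ 455.3 -136.7  142.4] yaw -0.005 DELTA tool m [ 0.1952  0.0599 -0.1059] rotvec [ 0.024 -0.001 -0.006] open 55.8 F [-0.5 -0.4 -5.3]
```

The level moment is about 0 after +pitch and about +0.045 N·m after −pitch, repeatably. That roughly matches the 0.066 N·m expected from 150 g × 45 mm. The roll control shows no such change. So this unit rattles, and I'll take it to the mat.

```bash
python3 -m pendant '{"gripper":[0.6,0.6,0.6,0.6,0.6],"delta_pos":[[0,0,-0.025],[0.01,0.005,-0.03],[0.025,0.01,-0.03],[0.03,0.01,-0.015],[0.03,0.01,0]],"rot":[[0.01,0,0],[0.01,0,0],[0,0,0],[0,0,0],[0,0,0]]}' 55;
python3 -c "
from h import *
to([650,-195,250],0)"
```

```text
time_s: 24.05
ee_pos: [545.8, -169.5, 244.9]
eef_rot: [[1.0, 0.001, -0.011], [0.001, -1.0, -0.005], [-0.011, 0.005, -1.0]]
force: [0.7, 0.9, -5.4]
opening: 55.8
t 24.05 pos [ 545.8 -169.5  244.9] yaw 0.001 DELTA tool m [ 0.1041  0.0256 -0.0061] rotvec [0.005 0.011 0.001] open 55.8 F [ 0.7  0.9 -5.4]
```

```bash
python3 -m pendant '{"gripper":[0.6,0.6,0.6,0.6,0.6],"delta_pos":[[0.03,0.007,0],[0.03,0.007,0],[0.025,0.006,0],[0.01,0.003,0],[0,0,0]],"rot":[[0.003,0.005,0],[0.002,0.005,0],[0,0,0],[0,0,0],[0,0,0]]}' 55;
python3 -c "
from h import *
to([650,-195,250],0)"
```

```text
time_s: 24.55
ee_pos: [645.3, -195.0, 242.5]
eef_rot: [[1.0, -0.001, -0.002], [-0.001, -1.0, -0.003], [-0.002, 0.003, -1.0]]
force: [-0.4, -0.0, -5.6]
opening: 55.4
t 24.55 pos [ 645.3 -195.   242.5] yaw -0.001 DELTA tool m [ 0.0047 -0.     -0.0075] rotvec [ 0.003  0.002 -0.001] open 55.4 F [-0.4 -0.  -5.6]
```

```bash
python3 -m pendant '{"gripper":[0.6,0.6,0.6,0.6,0.6],"delta_pos":[[0.003,0,0],[0,0,0],[0,0,0],[0,0,0],[0,0,0]],"rot":[[0,0,0],[0,0,0],[0,0,0],[0,0,0],[0,0,0]]}' 55;
python3 - <<'E'
from h import *
p=vision.get_image('top');save(p,'t9')
p=vision.get_image('side');save(p,'s9')
to([650,-195,250],0); print(r.observe()['joint_velocities'])
E
```

```text
time_s: 25.05
ee_pos: [644.5, -193.9, 241.3]
eef_rot: [[1.0, 0.001, -0.008], [0.001, -1.0, -0.004], [-0.008, 0.004, -1.0]]
force: [-0.2, -0.1, -5.7]
opening: 55.8
t 25.15 pos [ 644.8 -194.   241.4] yaw 0.001 DELTA tool m [ 0.0052  0.001  -0.0087] rotvec [0.004 0.008 0.001] open 55.9 F [-0.2 -0.1 -5.5]
[ 0.00106027  0.0012055   0.00021244 -0.0060958  -0.00040873 -0.00279068
  0.00018284]
```

View pics/t9.png

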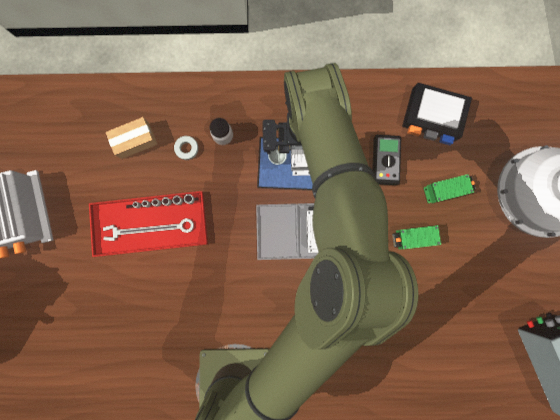

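View pics/s9.png

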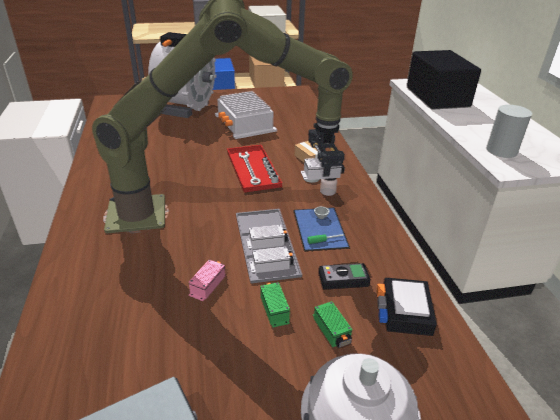

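The top view shows the spanner in the red tray at (150,229), clear of the sockets. The side view shows the other two units upright at (266,233) and (270,257), the held unit level above the mat at (325,170), and the bystanders where they were.

```bash
python3 -c "
from workcell import order
print(order.sign_off())"
```

```text
the job is handed in; nothing more can be done
None
```

I laid the spanner in the red tray and held the rattling unit out over the blue mat, then handed the job in at about 25 s of the 72 s allowed.

- **Spanner:** it lies flat in the red tray with its middle at about (459, 254) mm, clear of the sockets and let go.
- **Finding the rattle:** I lifted the unit nearest the red tray (the +y bay) and rocked it along its length.
    - Held level afterwards, the wrist moment sat at about 0 after tilting one way and about +0.045 N·m after tilting the other, and it did so every time.
    - That is a shift of roughly 0.04 to 0.06 N·m. A 150 g part moving 45 mm should give 0.066, so it comes out a little low, and the first comparison (0.037) was borderline until I repeated it.
    - Rocking sideways as a control gave no significant change (0.026 ± 0.019 N·m).
- **Not tested:** I never lifted the other two units. The finding rests on this one unit's signal, not on a comparison with a sound one.
- **Final hold:** the tool is at (645, −194, 241) mm, about 6 mm from the mat's middle. It is level within 0.01 rad and still. The grip setting is 55 N with the fingers 56 mm apart.
- **Last pictures:** the other two units stand upright in their bays. In the top and side views together, the bystanders look undisturbed.

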